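Tuck the flap of the dishwasher-tablet box under its lip

ROBOT

A 6-joint arm with a two-finger parallel gripper is mounted at the origin on the work surface. World frame = base frame: x ahead of the robot, y to its left, z up, the work surface at z = 0. Lengths are in m, angles in rad, forces in N, time in s.
With the tool pointing down it reaches from about 0.3 to 0.75 m from the base axis. Payload 8.5 kg.
Tool frame: the origin (TCP) lies midway between the tips of the shut fingers; the grasp point (between the pads) lies 19 mm behind it (arm.hold_point_z is the distance from the TCP to the grasp point, in m); z points along the fingers, y is the line along which they close (so a half turn about z gives the same grasp; the last joint's range is limited). The gripper opens to 88 mm and grips with 3 to 60 N. Pads are 18 mm wide; open, the fingers measure 123 mm over their backs; the gripper's body (75 mm by 187 mm) begins 45 mm behind the grasp point.
Start: joints at [0.922, 0.381, 1.297, -0, 1.464, -0.215], TCP at [0.231, 0.499, 0.239] pointing down, gripper open.
Joint ranges: [-3.11, 3.11], [-0.89, 2.33], [0.22, 2.48], [-1.42, 4.56], [0.17, 2.85], [-2.88, 2.88]. Speed limits (rad/s): [2.39, 2.39, 3.14, 3.14, 3.14, 3.14].

INTERFACE

Orientations are given as [roll, pitch, yaw] about the fixed x, y, z axes, in that order (R = Rz(yaw) Ry(pitch) Rx(roll)).
In Python, from workcell import arm gives the robot as it stands. The module is installed in compiled form; this text tells all that it offers.
- The arm moves only by the tool step_arm, never from a script. Its argument "steps" is text: rows parted by semicolons, each of 7 numbers parted by spaces: the shift along the tool's x, y, z scaled (see below), then the turn, a rotation vector about the tool's x, y, z scaled (see below), then the closure in counts, from 0 (fully open) to 255 (shut). In form: tx ty tz wx wy wz claw; .... A call has exactly 8 rows; each row shifts and turns the commanded pose from where the row before left it, along the tool's axes as they then stand; what a row does not reach is not made up. The controller multiplies each number of a shift by 5 cm and each number of a turn by 5 degrees. A row lasts 1/10 s, in which the tool goes at most 50 mm and 8.59 degrees, less where a joint would pass 70% of its speed; a pose out of reach is approached as far as the arm can. A call with a number of a shift or a turn outside -1 to 1 is refused whole. A call with a gripper value outside its range is refused whole. The fingers move at their own pace and stop on an object; "squeeze" is the grip in N (left out, the last holds). Time passes only in rows, so rows that do not move let the fingers close, or fill a call up. It gives the time, the measured TCP pose, the force, the opening and the grip force at its end, in the units of the state.
- arm.get_state(): the state, without advancing time (a new reading comes with each control period).
- arm.snapshot(name): name is "side" or "top" or "wrist"; returns (picture, depth): 480x640x3 uint8, blue, green, red; 480x640 float32, m along the optical axis (not along the pixel's ray), 0 where there is no reading.
- arm.camera_model(name): a dict with "mtx" (3x3 intrinsics, pixels), "rvec" (rotation vector, rad) and "tvec" (3), from world to camera coordinates, as OpenCV has them. Camera axes: x right, y down, z forward; pixel columns grow to the right and rows downward; lengths in m; the calibration is good to about 2 mm. A picture is of the moment at which its call begins: read the wrist's pose just before it. camera_model takes no time and is no camera call; for the wrist camera it gives the pose at the moment of the call.
- arm.hand_in(): hands the job in; it is judged then, once.
The state is a dict: "time_s": time; "q": joint angles; "dq": joint speeds; "joint_efforts": joint torques, N m; "eef_pos": TCP position; "eef_rot": TCP orientation; "wrist_force": force on the tool from outside, world axes, zero at the start; "wrist_torque": the same for the moment, N m; "gripper_width": finger opening in m; "gripper_force": force on a finger pad.
Only numpy, scipy, OpenCV 4.12 (cv2) and the standard library are available. Lean on these libraries where they do the work, as an engineer would, in place of code of your own. Each camera call takes 0.05 s, during which the arm holds its last target. There are 200 camera calls.

TASK

The box of dishwasher tablets has been left open: push its hinged flap over and down onto the box with the fingertips, then, still pressing it down, push the flap forward by its ridge until its free edge is fully home under the lip, and let go so that the lip holds it shut. Only push: do not pinch the flap between the fingers, do not lift or tip the box or shove it out of its place, and leave the other things where they are.

Things in the scene. Friction and masses are not known exactly. Their poses are not given: they have to be found in the camera images.
- tablet_box: loose grey plastic tub full of white tablets, about 1.4 kg, 130 (x) by 112 (y) mm, rim 55 mm high, on the work surface. Origin: centre of its underside; z up; x points from the hinge side (-x) to the lip side (+x). At the hinge side the flap's pin runs in slots in two low cheeks (9 mm above the rim, outer 4 mm of the width). At +x the wall rises 12 mm above the rim and carries the fixed lip.
- flap (a joint): angle of the white flap about its pin, rad: 0 = flat on the rim, 1.57 = upright, more = leaning back, away from the box (stop at 2.3). A weak spring opens it: let go untucked, it rises again to about 1 rad (holding it flat takes some 2 N at the ridge). The flap is a plate 92 mm wide (box y), 5 mm thick, reaching 95 mm from the pin, which lies at mid-thickness.
- flap_slide (a joint): travel of pin and flap along the box's +x, m: 0 to 0.002 at the start, 0.020 = fully home. Stiff (3 N) and stays where put; folding by pushes on the half of the flap away from the pin does not shift it. At 0 the flat flap's edge is 4 mm short of the lip's edge, at 0.020 16 mm beneath it. Slid before it is down, the flap lands on top of the lip and must be pushed back.
- hinge_line (a point): middle of the hinge pin: 58.5 mm above the box's underside, on the box's y = 0, 60 mm to -x of its centre when flap_slide is 0; moves with the slide
- flap_edge (a point): middle of the flap's free edge, 95 mm from the pin, at mid-thickness
- ridge_foot (a point): foot of the ridge, on the flap's outer face (top face when closed), 60 mm from the pin, mid-width, on the ridge's pin-facing side. The ridge runs along y, 60 mm long, 7 wide, 7 high, 60 to 67 mm from the pin. A fingertip set on the outer face just on the pin side of it presses the flap down and pushes it forward.
- lip_edge (a point): middle of the lip's front edge at the height of its underside: 39 mm to +x of the box's centre, 63 mm above its underside. The lip is a full-width plate overhanging towards -x, underside 8 mm, top 12 mm above the rim; its first 8 mm are turned up by about 37 degrees (to 17 mm above the rim) to lead the flap's edge in.
- flap_inside: the flap's inner face (80 by 84 mm lining, faces the tablets when closed; origin on the hinge pin, x towards the free edge, z out of the outer face); only fingers that pinch the flap touch it
- strainer: bystander: small loose steel sink strainer bowl, 72 mm wide, 28 mm high, origin under its centre, stands left of the box
- dish_brush: bystander: loose bamboo dish brush, about 200 mm long with a round head 58 mm wide and 35 mm high at its +x end, lying right of the box; origin under its middle, x along it
- sponge: bystander: loose grey sponge, 70 by 110 by 34 mm, beyond the lip side of the box; origin under its centre
- bottle: bystander: loose plastic bottle, 66 mm wide, 200 mm high, standing to the side of the box; origin under its centre
- jar: bystander: loose glass jar, 68 mm wide, 100 mm high, standing to the side of the box; origin under its centre
- can: bystander: loose metal can, 66 mm wide, 120 mm high, standing to the side of the box; origin under its centre
Mind the look-alikes: they are no part of the job. There is more than one size of the tablet_box; the job needs the smallest.

How it is judged:
On the way:
1. the flap is folded down onto the box (value of joint flap below 0.2 rad), for 0.1 s.
At the end, for the whole second after the job is handed in: the flap lies flat (under 0.07 rad) with its slide at least 16 of 20 mm forward, so its edge is under the lip; the box stands flat and still, within 60 mm of where it was, and no other thing has moved 30 mm (value of joint flap below 0.07 rad and value of joint flap_slide above 0.016 m and angle between tablet_box's own z axis and vertical below 0.05 rad and height (world z) of tablet_box below 0.005 m and distance of tablet_box from where it was at the start of the episode below 0.06 m and linear speed of tablet_box below 0.01 m/s and distance of each of strainer, dish_brush, sponge, bottle, jar, can from where it was at the start of the episode below 0.03 m); the robot touches nothing.
It fails at once if the box was lifted or tipped (height (world z) of tablet_box above 0.015 m or angle between tablet_box's own z axis and vertical above 0.2 rad).
It fails at once if the box was shoved more than 60 mm out of its place (distance of tablet_box from where it was at the start of the episode above 0.06 m).
It fails at once if the flap was pinched (its inner face gripped by the fingers) (contact force between the fingers and flap_inside above 2 N).
It fails at once if another thing was lifted, carried or pushed away (distance of any of strainer, dish_brush, sponge, bottle, jar, can from where it was at the start of the episode above 0.03 m).
It also fails if it takes over 40 s, if anything falls off the work surface, if the arm or the gripper's body presses on something with over 40 N, if the wrist force passes 120 N, or if a joint passes its speed limit or range.

## Working session

There is one attempt and no reset: what is moved stays moved. The work goes in short steps, Python scripts to look and compute and a tool call to move; the robot and the scene stay as the last step left them, time stands still between calls to the robot, and variables do not carry over. Pictures are saved under pics/ and viewed, at most 10 in all, crops included, and the job is handed in when it is done.

Besides the shell and the picture viewer there is one more tool, called after "Emit:" by a JSON object that holds its "api" and its "payload". step_arm: Moves the arm, as the interface text tells. Its arguments: {"type":"object","properties":{"steps":{"type":"string"},"squeeze":{"type":"number"}},"required":["steps"]}

```bash
mkdir -p pics
cat > h.py <<'E'
import numpy as np,cv2
from workcell import arm
def snap(n,f=None):
    cm=arm.camera_model(n); im,d=arm.snapshot(n)
    if f: cv2.imwrite('pics/'+f,im)
    return im,d,cm
def cloud(d,cm):
    K=np.array(cm['mtx']);R=cv2.Rodrigues(np.array(cm['rvec'],float))[0];t=np.array(cm['tvec'],float).ravel()
    v,u=np.indices(d.shape)
    P=np.stack([(u-K[0,2])/K[0,0]*d,(v-K[1,2])/K[1,1]*d,d],-1)
    return (P-t)@R
E
python3 - <<'E'
from h import *
for n in('top','side'):
    im,d,cm=snap(n,n+'0.png'); np.savez('pics/'+n+'0',im=im,d=d,P=cloud(d,cm))
print(arm.get_state())
E
```

```text
{'time_s': 0.1, 'q': array([ 9.21700026e-01,  3.81133660e-01,  1.29811729e+00, -9.23599506e-06,
        1.46356859e+00, -2.15336067e-01]), 'dq': array([-0.00074929, -0.00178413, -0.00282932, -0.00026957, -0.00085183,
        0.00042142]), 'joint_efforts': array([ 4.60016046e-03, -4.38653433e+01, -2.24914849e+01,  7.14996457e-02,
        3.42318148e-02, -3.98186546e-05]), 'eef_pos': array([0.23103862, 0.49886961, 0.23821962]), 'eef_rot': array([-3.14039214e+00, -2.53186204e-04,  2.70783326e+00]), 'wrist_force': array([ 0.51990051,  0.63017317, -0.24839133]), 'wrist_torque': array([-0.00632504, -0.01144161, -0.01496032]), 'gripper_force': 0.0, 'gripper_width': 0.08772496120920138}
```

View pics/top0.png

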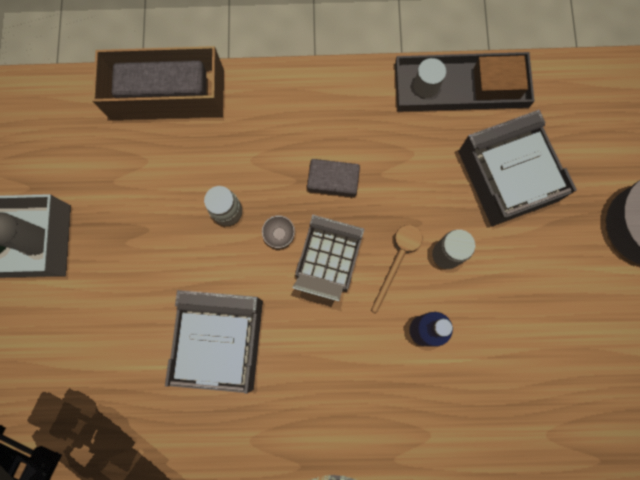

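View pics/side0.png

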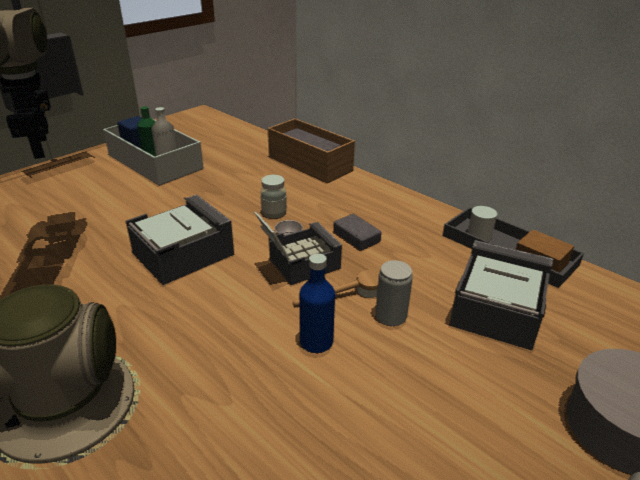

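The top view shows the smallest box at about (328,258). Its lip side is at the far end (335,225) and the open flap, leaning back, is at (318,290) on the robot side. The strainer is at (278,232), the brush at (390,270) and the sponge at (333,178).

Run:
```python
from h import *
z=np.load('pics/top0.npz');P=z['P'];im=z['im']
for u,v in[(328,258),(278,232),(333,178),(220,195),(432,328),(460,245),(408,238),(376,308)]: print(u,v,P[v,u].round(3),im[v,u])
sub=P[205:310,285:370].reshape(-1,3)
m=sub[:,2]>.03; q=sub[m]
cv2.imwrite('pics/crop.png',cv2.resize(im[200:315,280:375],None,fx=6,fy=5,interpolation=cv2.INTER_CUBIC))
hgt=np.array(q[:,2]);print(np.histogram(hgt,bins=np.arange(.03,.18,.01)))
# lip band (z .06-.075) and flap (z>.085)
for lo,hi in((.061,.08),(.085,.2)):
    s=q[(q[:,2]>lo)&(q[:,2]<hi)]
    r=cv2.minAreaRect(s[:,:2].astype(np.float32)*1000);print(lo,len(s),s.mean(0).round(4),r)
r=cv2.minAreaRect(q[:,:2].astype(np.float32)*1000);print('all',r)
f=P[270:310:3,318];print(f.round(3))
f=P[205:245:3,335];print(f.round(3))
```

```text
328 258 [ 0.563 -0.003  0.002] [78 88 93]
278 232 [0.624 0.105 0.003] [134 146 160]
333 178 [ 0.735 -0.019  0.029] [82 85 95]
220 195 [0.684 0.214 0.097] [169 172 166]
432 328 [ 0.404 -0.188  0.167] [34 30 35]
460 245 [ 0.563 -0.261  0.122] [158 171 166]
408 238 [ 0.597 -0.174  0.033] [ 83 128 162]
376 308 [ 0.452 -0.102  0.013] [ 76 117 155]
(array([1254,  492,  213,  721,  145,   75,   79,   81,   82,   92,  110,
        138,    0,    0]), array([0.03, 0.04, 0.05, 0.06, 0.07, 0.08, 0.09, 0.1 , 0.11, 0.12, 0.13,
       0.14, 0.15, 0.16, 0.17]))
0.061 842 [ 0.5943 -0.0147  0.0671] ((566.463134765625, -5.776878356933594), (113.17404174804688, 133.01284790039062), 72.80461120605469)
0.085 620 [0.4857 0.0184 0.1209] ((487.37353515625, 18.158302307128906), (91.49051666259766, 32.03070068359375), 72.83256530761719)
all ((519.5269165039062, 34.283843994140625), (164.0668182373047, 246.26089477539062), 73.63117980957031)
[[ 0.532  0.018  0.043]
 [ 0.526  0.018  0.038]
 [ 0.52   0.018  0.043]
 [ 0.51   0.018  0.07 ]
 [ 0.502  0.018  0.087]
 [ 0.494  0.018  0.104]
 [ 0.487  0.017  0.119]
 [ 0.48   0.017  0.133]
 [ 0.473  0.017  0.144]
 [ 0.48   0.02  -0.004]
 [ 0.473  0.02  -0.002]
 [ 0.467  0.021 -0.   ]
 [ 0.46   0.021  0.001]
 [ 0.454  0.021 -0.   ]]
[[ 0.683 -0.022 -0.002]
 [ 0.676 -0.022 -0.002]
 [ 0.668 -0.021  0.003]
 [ 0.662 -0.021  0.   ]
 [ 0.656 -0.021 -0.004]
 [ 0.647 -0.021  0.003]
 [ 0.626 -0.02   0.067]
 [ 0.62  -0.02   0.067]
 [ 0.613 -0.019  0.067]
 [ 0.606 -0.019  0.073]
 [ 0.614 -0.02   0.003]
 [ 0.6   -0.019  0.037]
 [ 0.595 -0.019  0.031]
 [ 0.587 -0.019  0.039]]
```

View pics/crop.png

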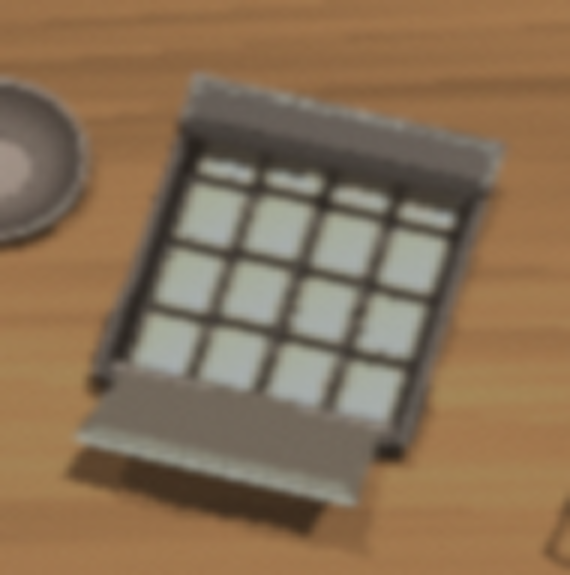

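Emit:
{"api": "step_arm", "payload": {"steps": "0 0 0 0 0 -0.77 255;0 0 0 0 0 -0.77 255;-0.5 -0.6 0 0 0 0 255;-0.5 -0.6 0 0 0 0 255;-0.5 -0.6 0 0 0 0 255;-0.5 -0.6 0 0 0 0 255;-0.5 -0.6 0 0 0 0 255;-0.4 -0.6 0 0 0 0 255", "squeeze": 10}}

```text
time_s: 0.9
eef_pos: [0.317, 0.2827, 0.2386]
eef_rot: [-3.141, -0.0, 2.842]
wrist_force: [0.5, 0.2, 0.2]
gripper_width: 0.0259
gripper_force: 0.0
```

```bash
cat >> h.py <<'E'
ex=np.array([.9553,-.2957,0]);ey=np.array([.2957,.9553,0]);pin=np.array([.509,.012,0])
def where():
    s=arm.get_state();d=s['eef_pos']-pin
    print('t',round(s['time_s'],2),'s,yb,z mm',(1000*np.array([d@ex,d@ey,d[2]])).round(1),'yaw',np.degrees(s['eef_rot']).round(1),'F',s['wrist_force'].round(1),'w',round(s['gripper_width'],4))
E
python3 -c "from h import *;where()"
```

```text
t 0.9 s,yb,z mm [-263.4  201.8  238.6] yaw [-180.    -0.   162.8] F [0.5 0.2 0.2] w 0.0259
```

Emit:
{"api": "step_arm", "payload": {"steps": "-0.43 -0.5 0 0 0 0 255;-0.43 -0.5 0 0 0 0 255;-0.43 -0.5 0 0 0 0 255;-0.43 -0.5 0 0 0 0 255;-0.43 -0.5 0.25 0 0 0 255;-0.43 -0.5 0.25 0 0 0 255;-0.43 -0.5 0.25 0 0 0 255;-0.43 -0.5 0.25 0 0 0 255"}}

```text
time_s: 1.7
eef_pos: [0.4222, 0.0411, 0.1882]
eef_rot: [-3.142, -0.0, 2.842]
wrist_force: [0.6, 0.8, -1.3]
gripper_width: 0.0002
gripper_force: 0.0
```

Run:
```python
from h import *
where()
im,d,cm=snap('wrist','w1.png')
```

```text
t 1.7 s,yb,z mm [-91.6   2.1 188.2] yaw [-180.    -0.   162.8] F [ 0.6  0.8 -1.3] w 0.0002
```

View pics/w1.png

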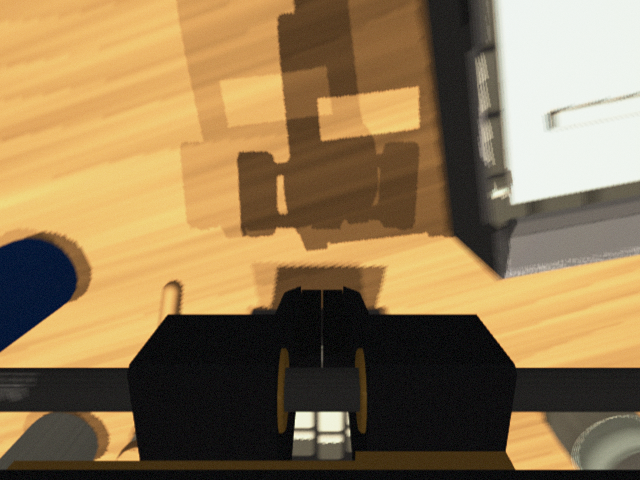

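The wrist view looks back toward the robot: the way behind the flap is free. The bottle is at (40,300) and the large look-alike box at (540,150), both clear of the gripper. Next I descend and push the flap forward.

Emit:
{"api": "step_arm", "payload": {"steps": "0 0 0.53 0 0 0 255;0 0 0.53 0 0 0 255;-0.4 -0.04 0 0 0 0 255;-0.4 0 0 0 0 0 255;-0.4 0 0 0 0 0 255;-0.3 0 0 0 0 0 255;-0.3 0 0 0 0 0 255;-0.2 0 0 0 0 0 255"}}

```text
time_s: 2.55
eef_pos: [0.5174, 0.0109, 0.1354]
eef_rot: [-3.142, -0.001, 2.842]
wrist_force: [-0.8, -0.5, -0.4]
gripper_width: 0.0003
gripper_force: 0.3
```

Run:
```python
from h import *
where()
im,d,cm=snap('side')
cv2.imwrite('pics/s2.png',cv2.resize(im[120:320,180:440],None,fx=3,fy=3,interpolation=cv2.INTER_CUBIC))
```

```text
t 2.55 s,yb,z mm [  8.4   1.4 135.4] yaw [-1.800e+02 -1.000e-01  1.628e+02] F [-0.8 -0.5 -0.4] w 0.0003
```

View pics/s2.png

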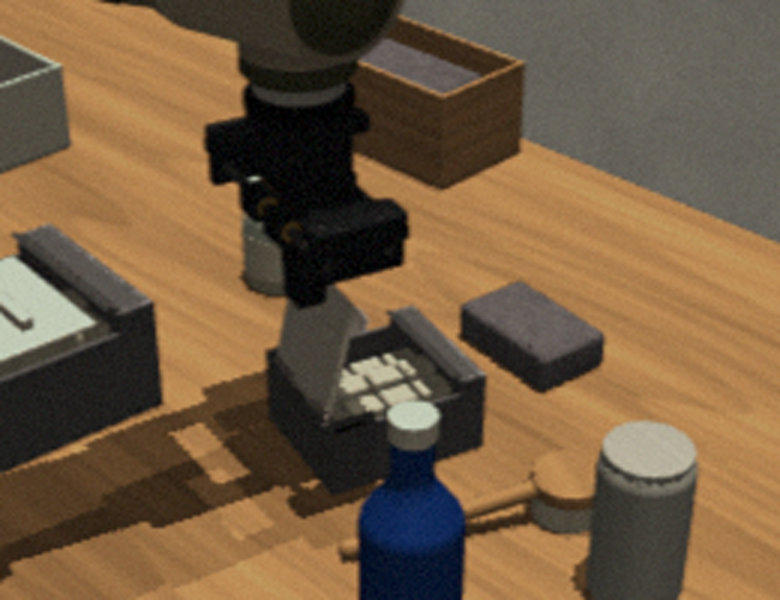

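The side picture shows the flap tipped forward past upright at (320,340) with the fingertips behind it at (305,295). The box has not moved. I now follow the arc down.

Emit:
{"api": "step_arm", "payload": {"steps": "-0.24 0 0.08 0 0 0 255;-0.24 0 0.08 0 0 0 255;-0.37 0 0.3 0 0 0 255;-0.26 0 0.4 0 0 0 255;-0.1 0 0.3 0 0 0 255;-0.02 0 0.14 0 0 0 255;0 0 0 0 0 0 255;0 0 0 0 0 0 255"}}

```text
time_s: 3.4
eef_pos: [0.5752, -0.0069, 0.0711]
eef_rot: [-3.142, -0.001, 2.842]
wrist_force: [-0.2, -0.2, 1.3]
gripper_width: 0.0005
gripper_force: 0.2
```

Run:
```python
from h import *
where()
im,d,cm=snap('side')
cv2.imwrite('pics/s3.png',cv2.resize(im[180:300,240:380],None,fx=5,fy=5,interpolation=cv2.INTER_CUBIC))
```

```text
t 3.4 s,yb,z mm [68.8  1.6 71.1] yaw [-180.    -0.   162.9] F [-0.2 -0.2  1.3] w 0.0005
```

View pics/s3.png

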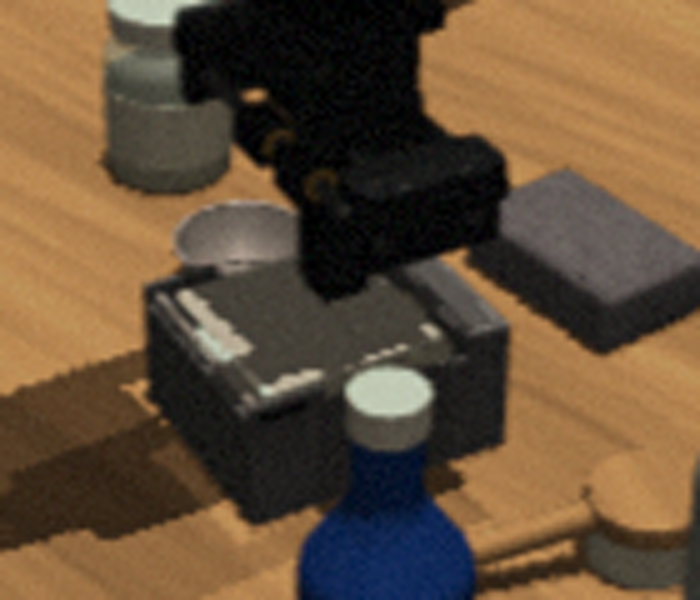

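The flap lies almost flat under the tips at (330,290), about on its ridge. Now I drag back over the ridge while keeping the flap down, then press on its pin side.

Emit:
{"api": "step_arm", "payload": {"steps": "0.12 -0.03 0 0 0 0 255;0.12 0 0 0 0 0 255;0.12 0 0 0 0 0 255;0.12 0 0 0 0 0 255;0 0 0.12 0 0 0 255;0 0 0.1 0 0 0 255;0 0 0.04 0 0 0 255;0 0 0 0 0 0 255"}}

```text
time_s: 4.25
eef_pos: [0.5539, -0.0018, 0.0599]
eef_rot: [3.141, 0.005, 2.842]
wrist_force: [-2.2, -0.3, 22.6]
gripper_width: 0.0002
gripper_force: 11.4
```

Run:
```python
from h import *
where()
```

```text
t 4.25 s,yb,z mm [47.   0.1 59.9] yaw [180.    0.3 162.8] F [-2.2 -0.3 22.6] w 0.0002
```

Emit:
{"api": "step_arm", "payload": {"steps": "0 0 -0.03 0 0 0 255;-0.08 0 0 0 0 0 255;-0.08 0 0 0 0 0 255;-0.08 0 0 0 0 0 255;-0.08 0 0 0 0 0 255;-0.08 0 0 0 0 0 255;-0.08 0 0 0 0 0 255;0 0 0 0 0 0 255"}}

```text
time_s: 5.05
eef_pos: [0.5733, -0.0078, 0.0598]
eef_rot: [-3.141, -0.005, 2.843]
wrist_force: [-13.1, 3.8, 21.0]
gripper_width: 0.0004
gripper_force: 10.2
```

Run:
```python
from h import *
where()
```

```text
t 5.05 s,yb,z mm [67.3  0.1 59.8] yaw [-180.    -0.3  162.9] F [-13.1   3.8  21. ] w 0.0004
```

Emit:
{"api": "step_arm", "payload": {"steps": "0 0 -0.02 0 0 0 255;-0.06 0 0 0 0 0 255;-0.06 0 0 0 0 0 255;0 0 0 0 0 0 255;0 0 0 0 0 0 255;0 0 0 0 0 0 255;0 0 0 0 0 0 255;0 0 0 0 0 0 255"}}

```text
time_s: 5.85
eef_pos: [0.5789, -0.0095, 0.0601]
eef_rot: [-3.141, -0.006, 2.843]
wrist_force: [-10.4, 2.9, 13.9]
gripper_width: 0.0006
gripper_force: 10.3
```

Run:
```python
from h import *
where()
im,d,cm=snap('side')
cv2.imwrite('pics/s4.png',cv2.resize(im[180:300,240:380],None,fx=5,fy=5,interpolation=cv2.INTER_CUBIC))
```

```text
t 5.85 s,yb,z mm [73.1  0.1 60.1] yaw [-180.    -0.3  162.9] F [-10.4   2.9  13.9] w 0.0006
```

View pics/s4.png

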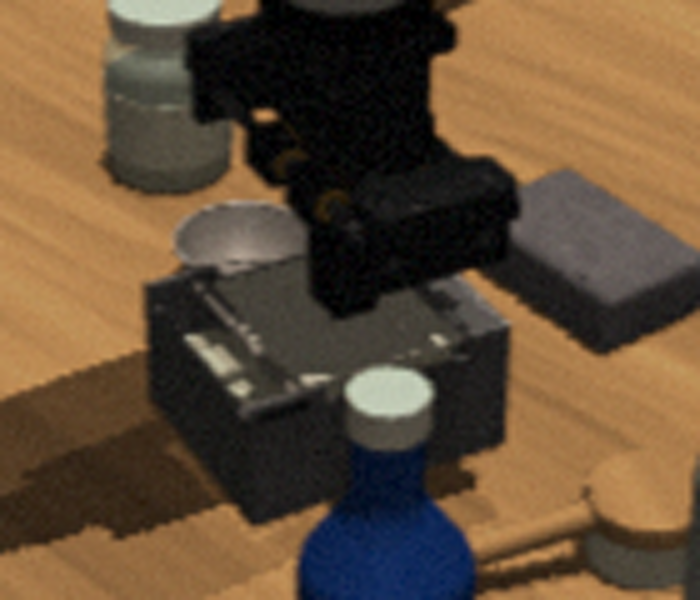

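The flap has moved well forward, leaving a gap at the hinge (230,350), and the box is still in place. I push a little more to confirm it is at the stop.

Emit:
{"api": "step_arm", "payload": {"steps": "-0.06 0 0 0 0 0 255;-0.06 0 0 0 0 0 255;0 0 0 0 0 0 255;0 0 0 0 0 0 255;0 0 0 0 0 0 255;0 0 0 0 0 0 255;0 0 0 0 0 0 255;0 0 0 0 0 0 255"}}

```text
time_s: 6.7
eef_pos: [0.5831, -0.0107, 0.0598]
eef_rot: [-3.141, -0.01, 2.843]
wrist_force: [-16.5, 5.6, 15.3]
gripper_width: 0.0005
gripper_force: 12.1
```

Run:
```python
from h import *
where()
```

```text
t 6.7 s,yb,z mm [77.5  0.2 59.8] yaw [-180.    -0.6  162.9] F [-16.5   5.6  15.3] w 0.0005
```

Emit:
{"api": "step_arm", "payload": {"steps": "0.04 0 -0.1 0 0 0 255;0.04 0 -0.4 0 0 0 255;0.3 0 -0.6 0 0 0 255;0.6 0 -0.6 0 0 0 255;0.8 0 -0.5 0 0 0 255;0.8 0 -0.4 0 0 0 255;0.8 0 0 0 0 0 255;0 0 0 0 0 0 255"}}

```text
time_s: 7.5
eef_pos: [0.4215, 0.0391, 0.1902]
eef_rot: [-3.141, -0.002, 2.843]
wrist_force: [0.0, -0.6, -1.0]
gripper_width: 0.0006
gripper_force: 0.0
```

Run:
```python
from h import *
where()
im,d,cm=snap('top');P=cloud(d,cm)
a=cv2.resize(im[200:315,280:375],None,fx=4,fy=4,interpolation=cv2.INTER_CUBIC)
im2,_,_=snap('side')
b=cv2.resize(im2[200:292,250:346],None,fx=4,fy=5,interpolation=cv2.INTER_CUBIC)
cv2.imwrite('pics/e.png',np.hstack([a,b]))
sub=P[205:310,285:370].reshape(-1,3);q=sub[(sub[:,2]>.03)&(sub[:,2]<.09)]
s=(q-pin)@ex;y=(q-pin)@ey
print('box s',np.percentile(s,[.5,99.5]).round(4),'y',np.percentile(y,[1,99]).round(4))
for k in range(-6,132,6):
    m=(abs(y)<.02)&(s*1000>=k)&(s*1000<k+6); print(k,np.median(q[m,2]).round(4) if m.any() else None,end='; ')
```

```text
t 7.5 s,yb,z mm [-91.6   0.  190.2] yaw [-1.800e+02 -1.000e-01  1.629e+02] F [ 0.  -0.6 -1. ] w 0.0006
box s [0.0007 0.1304] y [-0.0553  0.0551]
-6 None; 0 0.0529; 6 0.0395; 12 0.0408; 18 0.0409; 24 0.059; 30 0.0599; 36 0.0594; 42 0.0599; 48 0.0606; 54 0.0609; 60 0.0612; 66 0.0612; 72 0.0606; 78 0.0619; 84 0.0664; 90 0.0659; 96 0.0614; 102 0.0679; 108 0.0668; 114 0.0661; 120 0.066; 126 0.066;
```

View pics/e.png

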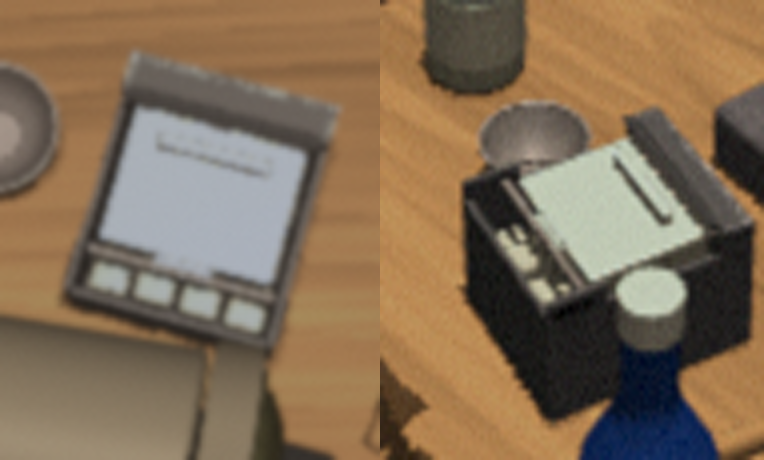

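The flap lies flat at about 60 mm height along its length and stays down with its edge under the lip. The ridge foot is at s≈85 mm with the box shifted about 5 mm, so the slide is about 19–20 mm forward. The robot is clear of everything.

```bash
python3 -c "from workcell import arm;print(arm.hand_in())"
```

```text
the job is handed in; nothing more can be done
None
```

The flap is folded down and pushed about 19–20 mm forward under the lip, where it stays shut with the robot clear. The box shifted only about 5 mm, the other things were not touched, and the job is handed in (no verdict was returned).

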